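# Tip the scraper out of the tall tin into the tray under the drying shelf

## Robot

A 6-joint arm with a two-finger parallel gripper is mounted at the origin on the work surface. World frame = base frame: x ahead of the robot, y to its left, z up, the work surface at z = 0. Lengths are in mm, angles in rad, forces in N, time in s.
With the tool pointing down it reaches from about 325 to 875 mm from the base axis. Payload 4.4 kg.
Tool frame: the origin (TCP) lies on the centre line of the jaws, within the pads' length; the fingertips stand ahead of it and the grasp point (between the pads) lies 6 mm ahead of it (ctrl.tcp_to_tips is the z of the fingertips in the tool frame, in mm); z points along the fingers, y is the line along which they close (so a half turn about z gives the same grasp; the last joint's range is limited). The gripper opens to 85 mm and grips with 20 to 120 N. Pads are 22 mm wide; open, the fingers measure 114 mm over their backs; the gripper's body (76 mm by 85 mm) begins 54 mm behind the grasp point. The pads swing forward as they close: fully open they stand 13 mm farther back than shut.
Start: joints at [-1.484, 0.207, 1.542, -0, 1.393, -0.15], TCP at [135.437, -558.824, 256.282] pointing down, gripper open.
Joint ranges: [-2.73, 2.73], [-0.86, 2.22], [0.23, 2.46], [-1.11, 4.25], [0.08, 2.63], [-2.82, 2.82]. Speed limits (rad/s): [2.79, 2.79, 3.14, 3.14, 3.14, 3.14].

## Interface

Orientations are given as a 3x3 rotation matrix whose columns are the frame's x, y, z axes.
In Python, from plant import ctrl, sensors, optics gives the robot as it stands. Calls block until the motion is done:
- ctrl.move_ptp(position, orientation): joint-space move of the TCP to a pose.
- ctrl.move_l(position, rot=None, vel=150, threshold=None): straight line of the TCP; rot=None keeps the orientation; vel is the mean speed in mm/s. With threshold (N) it stops when the force on the tool has changed by that much, and returns True; else False.
- ctrl.set_joints(angles): joint-space move.
- ctrl.gripper_to(opening, force=None): finger opening in mm; force is the grip in N (None keeps the last); returns when the fingers have stopped.
- ctrl.hold(seconds).
- ctrl.solve_ik(position, orientation): joint angles nearest the present ones, or None.
- sensors.read_state(): the state.
- optics.grab_frame(name): name is "scene" or "top" or "wrist"; returns (picture, depth): 480x640x3 uint8, red, green, blue; 480x640 float32, mm along the optical axis (not along the pixel's ray), 0 where there is no reading.
- optics.camera_params(name): a dict with "mtx" (3x3 intrinsics, pixels), "R" (3x3) and "t" (3): a world point X has camera coordinates R X + t; the wrist camera has in their place "T_tool_cam" (4x4, takes a point from camera to tool coordinates, whose origin is the TCP and whose axes are the flange's). Camera axes: x right, y down, z forward; pixel columns grow to the right and rows downward; lengths in mm; the calibration is good to about 2 mm. A picture is of the moment at which its call begins: read the wrist's pose just before it. camera_params takes no time and is no camera call.
A pose or a line that the arm cannot do raises ctrl.MotionError and nothing moves.
- ctrl.finish_job(): hands the job in; it is judged then, once.
The state is a dict: "t": time; "q": joint angles; "qvel": joint speeds; "tau": joint torques, N m; "eef_pos": TCP position; "eef_rot": TCP orientation; "force": force on the tool from outside, world axes, zero at the start; "wrist_torque": the same for the moment, N m; "grip_width": finger opening in mm; "grasp_force": force on a finger pad.
Only numpy, scipy, OpenCV 4.12 (cv2) and the standard library are available. Lean on these libraries where they do the work, as an engineer would, in place of code of your own. Each camera call takes 0.05 s, during which the arm holds its last target. There are 200 camera calls.

## Task

The resin scraper has slipped to the bottom of the tall narrow tin that leans in the slanted wooden rest, too deep to reach. Lift the tin out with the scraper in it, put its mouth in under the low slatted shelf, tip it so that the scraper slides gently out into the white sorting tray, then lay the empty tin back in its rest as it was, mouth up, heel against the stop. Leave everything else on the bench where it stands.

Things in the scene. Friction and masses are not known exactly. Their poses are not given: they have to be found in the camera images.
- tin_mid (a point): Tall narrow round tin, bare metal, open at one end: 180 mm long, 50 mm outside diameter, wall 4, floor 5, about 160 g. The point is on its axis, 90 mm from either end; its z axis runs towards the open mouth. It starts seated in the rest, leaning 45 degrees from vertical, mouth up, leaning along the rest's x axis.
- tin_mouth (a point): Centre of the tin's open mouth, on its axis, 180 mm from its closed end; same axes as tin_mid.
- scraper_mid (a point): Flat scraper of polished steel, 80 mm long, 22 wide, 9 thick, about 50 g; point near its centre, x along its length. It starts at the bottom of the tin, lying along it, its upper end about 90 mm inside the mouth. Slippery: it starts to slide when the mouth points 10 to 20 degrees below level, and slides out briskly at 25 to 30.
- rest: Fixed wooden rest for the tin: base 170 x 70 x 12 mm, a heel stop and two V saddles that hold the tin at 45 degrees. Origin on the bench under its middle; x is the level direction in which the seated tin leans, z up. The tin is lifted out, and laid in, square to its own axis (at 45 degrees). The saddles touch it 0-22 and 120-142 mm from its closed end.
- rest_mid (a point): Where tin_mid lies when the tin is seated: above the rest's origin, 110 mm over the bench; axes as rest. Between the saddles, 22 to 120 mm from the tin's closed end, both its sides are free to grasp (about 60 mm suits). The saddles stay 8 mm or more below the tin's axis (measured square to it) and within 34 mm to either side.
- rest_mouth (a point): Where tin_mouth lies when the tin is seated. Axes as rest.
- tray_in (a point): Middle of the inner floor (6 mm over the bench) of the fixed white sorting tray: 210 mm long (x), 190 wide (y), walls 6 thick, 32 high (far wall 70). x points level from the robot's side of the tray to its far side, z up. A fixed low slatted shelf stands over it: underside 150 mm, top 168 mm over the bench, front edge 70 mm before this point, rear 110 behind.
- rack_origin (a point): Point on the bench on the tray's centre line, 90 mm in front of the tray's front wall; axes as tray_in. The shelf over the tray leaves the tray's first 35 mm uncovered; it is 214 mm wide on four 12 mm posts beside the tray at y = +-102 mm, open in front between the posts. Low lumps (up to 25 mm) lie on the rear of the shelf.
- clay_bowl: Bystander: terracotta bowl of resin, 108 mm across, 50 mm high. Origin at the centre of its underside, z up.
- plastic_bowl: Bystander: plastic bowl of leaves, 110 mm across, 45 mm high. Origin under its centre.
- jar: Bystander: closed jar, 64 mm across, 120 mm high. Origin under its centre.
- mug: Bystander: wide short metal beaker standing upright, 68 mm across, 90 mm high, empty. Origin under its centre.
- sieve: Bystander: round wooden sieve, 96 mm across, 35 mm high, beyond the rest. Origin under its centre.
- brush: Bystander: hand brush 150 mm long and under 40 mm high, lying in front of the tray. x along its length.
- weight: Bystander: brass cylinder, 40 mm across, 35 mm high, standing in front of the tray, nearer the robot than the brush. Origin under its centre.
Not all that is in view belongs to the job. Leave any turquoise look-alike of the part that bears tin_mid alone.

How it is judged (in metres and radians):
On the way, in this order (a step that is already met when the one before it is completed fails the run):
1. the tin is lifted clear of the rest with the scraper still inside it (distance between tin_mid and rest_mid above 0.06 m and distance between scraper_mid and tin_mid below 0.08 m), for 0.2 s.
2. the tin's mouth is in under the shelf, over the tray, with the scraper still in the tin (x of tin_mouth in the frame of tray_in between -0.08 and 0.11 m and y of tin_mouth in the frame of tray_in between -0.095 and 0.095 m and z of tin_mouth in the frame of tray_in below 0.144 m and distance between scraper_mid and tin_mid below 0.12 m), for 0.05 s.
3. the scraper has slid out of the tin and lies in the tray (x of scraper_mid in the frame of tray_in between -0.099 and 0.099 m and y of scraper_mid in the frame of tray_in between -0.089 and 0.089 m and z of scraper_mid in the frame of tray_in between -0.01 and 0.03 m and distance between scraper_mid and tin_mid above 0.1 m), for 0.2 s.
At the end, for the whole second after the job is handed in: The scraper lies still inside the tray (centre within its walls, less than 30 mm above its floor); the empty tin is back in the rest, its middle within 12 mm and its mouth within 18 mm of their seated places, released and at rest (x of scraper_mid in the frame of tray_in between -0.099 and 0.099 m and y of scraper_mid in the frame of tray_in between -0.089 and 0.089 m and z of scraper_mid in the frame of tray_in between -0.01 and 0.03 m and linear speed of each of scraper, tin below 0.03 m/s and distance between tin_mid and rest_mid below 0.012 m and distance between tin_mouth and rest_mouth below 0.018 m); the robot touches nothing.
It fails at once if a bystander is shifted more than 30 mm (distance of any of clay_bowl, plastic_bowl, jar, mug, sieve, brush, weight from where it was at the start of the episode above 0.03 m).
It fails at once if a standing bystander is tipped over (angle between any of clay_bowl, plastic_bowl, jar, mug, sieve, weight's own z axis and vertical above 0.5 rad).
It fails at once if the scraper is flung or dropped hard (faster than 2.3 m/s) (linear speed of scraper above 2.3 m/s).
It also fails if it takes over 53 s, if anything falls off the work surface, if the arm or the gripper's body presses on something with over 40 N, if the wrist force passes 120 N, or if a joint passes its speed limit or range.

## Working session

There is one attempt and no reset: what is moved stays moved. The work goes in short steps, each a Python script; the robot and the scene stay as the last script left them, time stands still between calls to the robot, and variables do not carry over. Pictures are saved under pics/ and viewed, at most 10 in all, crops included, and the job is handed in when it is done.

```bash
mkdir -p pics; ls
python3 - <<'E'
from plant import ctrl,sensors,optics
import cv2,numpy as np
for n in ("scene","top"):
    im,d=optics.grab_frame(n); cv2.imwrite(f"pics/{n}0.png",im[:,:,::-1]); np.savez(f"{n}0.npz",im=im,d=d)
    p=optics.camera_params(n); print(n,p, (d>0).mean())
print(ctrl.tcp_to_tips, sensors.read_state()["t"], optics.camera_params("wrist"))
E
```

```text
pics
scene {'mtx': array([[439.18765572,   0.        , 316.61170274],
       [  0.        , 439.18765572, 235.37032345],
       [  0.        ,   0.        ,   1.        ]]), 'R': array([[ 0.3452507 ,  0.93844202,  0.01133748],
       [ 0.8193046 , -0.29548418, -0.49135432],
       [-0.45775749,  0.17892927, -0.87088598]]), 't': array([-146.23841868, -369.58822884, 1419.49801385])} 0.9960091145833333
top {'mtx': array([[514.50866433,   0.        , 318.39369061],
       [  0.        , 514.50866433, 248.38808732],
       [  0.        ,   0.        ,   1.        ]]), 'R': array([[-0.0061185 , -0.99996026, -0.00648369],
       [-0.99448905,  0.00676338, -0.10462209],
       [ 0.10466178,  0.00580782, -0.99449092]]), 't': array([ -23.55338415,  497.23112495, 1569.01770139])} 0.9958463541666667
25.0 0.1 {'mtx': array([[358.7613585 ,   0.        , 323.47039502],
       [  0.        , 358.7613585 , 236.85387786],
       [  0.        ,   0.        ,   1.        ]]), 'T_tool_cam': array([[ 3.45968862e-04, -9.51640313e-01, -3.07214250e-01,
         7.93267712e+01],
       [ 9.99999444e-01,  6.35266133e-04, -8.41680329e-04,
         1.80165439e-01],
       [ 9.96139740e-04, -3.07213788e-01,  9.51640003e-01,
        -1.17954661e+02],
       [ 0.00000000e+00,  0.00000000e+00,  0.00000000e+00,
         1.00000000e+00]])}
```

View pics/scene0.png

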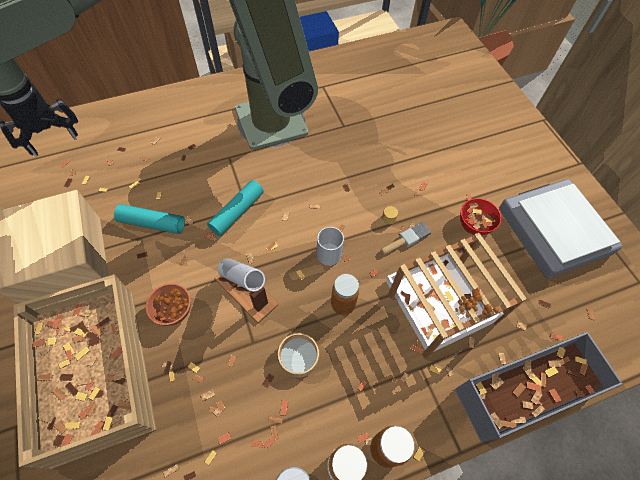

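View pics/top0.png

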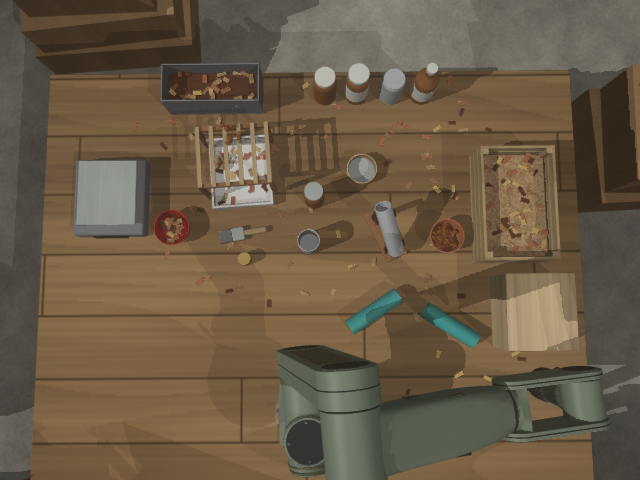

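The scene view shows the tin at (240,275) with its mouth at about (257,285), and the tray with its shelf at (455,295). In the top view the tin is at (388,228) and the tray at (240,170). I'll zoom in on both.

```bash
cat > h.py <<'E'
import numpy as np,cv2
from plant import ctrl,sensors,optics
def cloud(n,d):
    p=optics.camera_params(n);K=p["mtx"];v,u=np.mgrid[:480,:640]
    c=np.stack([(u-K[0,2])/K[0,0]*d,(v-K[1,2])/K[1,1]*d,d],-1)
    return (c-p["t"])@p["R"]   # world, HxWx3
def ray(n,u,v,z):
    p=optics.camera_params(n);r=p["R"].T@np.linalg.inv(p["mtx"])@[u,v,1];o=-p["R"].T@p["t"]
    return o+r*(z-o[2])/r[2]
E
python3 - <<'E'
from h import *
s=np.load("scene0.npz");t=np.load("top0.npz")
def c(a,x,y,w,h): return cv2.resize(a["im"][y:y+h,x:x+w],(400,300),interpolation=cv2.INTER_CUBIC)
o=np.vstack([np.hstack([c(s,190,240,120,90),c(s,370,220,160,120+20-20)]),np.hstack([c(t,340,190,100,75),c(t,180,110,160,120)])])
cv2.imwrite("pics/crop.png",o[:,:,::-1])
for n,a,boxes in (("scene",s,[(215,250,60,50)]),("top",t,[(365,195,45,65)])):
    W=cloud(n,a["d"])
    for x,y,w,h in boxes:
        P=W[y:y+h,x:x+w]; im=a["im"][y:y+h,x:x+w].astype(int)
        sat=im.max(2)-im.min(2)
        m=(P[...,2]>50)&(P[...,2]<230)&(sat<35)
        Q=P[m];print(n,m.sum(),Q.min(0).round(),Q.max(0).round(),Q.mean(0).round())
        print(np.linalg.svd(Q-Q.mean(0))[2][0].round(3))
E
```

```text
scene 1080 [ 467. -288.   51.] [ 617. -188.  192.] [ 560. -233.  131.]
[0.706 0.411 0.576]
top 983 [ 468. -288.   50.] [ 619. -186.  194.] [ 544. -233.  129.]
[-0.709 -0.312 -0.633]
```

View pics/crop.png

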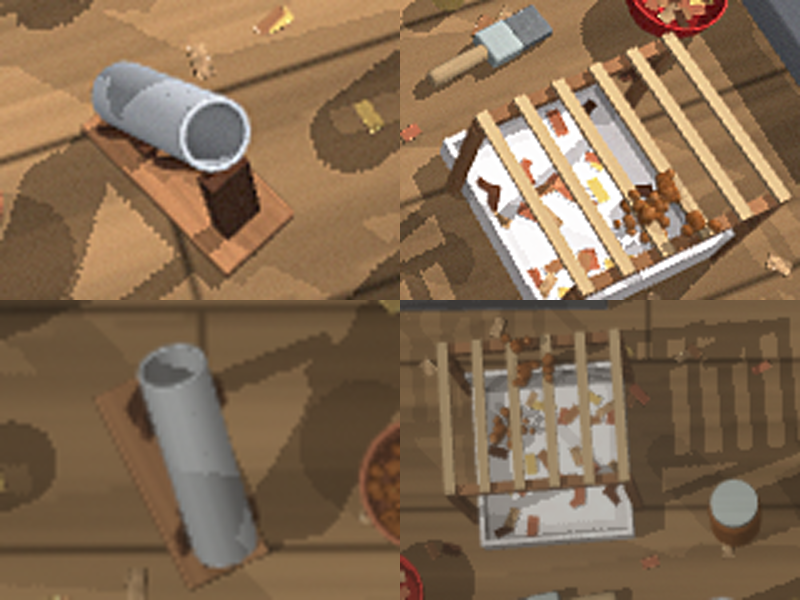

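The crops show the tin in the rest leaning away from the robot and to its left, with its mouth upper left in the top view. The tray's front strip is uncovered on the robot's side, and the shelf slats run fore and aft. Next I'll fit the tin as a cylinder of known size and tilt, the shelf by a rectangle, and the bystanders by blobs.

Run:
```python
from h import *
from scipy.optimize import least_squares
s=np.load("scene0.npz");t=np.load("top0.npz")
Q={};W={}
for n,a,(x,y,w,h) in (("scene",s,(215,250,60,50)),("top",t,(365,195,45,65))):
    W[n]=cloud(n,a["d"]);P=W[n][y:y+h,x:x+w];im=a["im"][y:y+h,x:x+w].astype(int)
    m=(P[...,2]>50)&(P[...,2]<230)&(im.max(2)-im.min(2)<35);Q[n]=P[m]
def ax(p):return np.array([np.cos(p)*np.cos(.7854),np.sin(p)*np.cos(.7854),np.sin(.7854)])
def fit(P):
    def f(q):
        a=ax(q[0]);r=P-[550,*q[1:3]];return np.linalg.norm(r-np.outer(r@a,a),axis=1)-25
    r=least_squares(f,[.35,-235,115],loss="soft_l1",f_scale=2)
    q=r.x;a=ax(q[0]);S=(P-[550,*q[1:3]])@a;k=abs(r.fun)
    lo,hi=np.percentile(S[abs(f(q))<4],[1,99]);o=np.array([550,*q[1:3]])
    rr=f(q)
    return q.round(3),"lo/hi",lo.round(1),hi.round(1),"mid",(o+a*(lo+hi)/2).round(1),"res",np.median(abs(rr)).round(2)
for n in Q:print(n,*fit(Q[n]))
print("both",*fit(np.vstack(list(Q.values()))))
# rest base, tray, shelf
for n,a in(("scene",s),("top",t)):
    w=W[n];hsv=cv2.cvtColor(a["im"],cv2.COLOR_RGB2HSV)
    X,Y,Z=w[...,0],w[...,1],w[...,2]
    reg=(X>480)&(X<900)&(Y>80)&(Y<420)
    m=reg&(Z>158)&(Z<178)
    print(n,"shelf",m.sum(),cv2.minAreaRect(w[m][:,:2].astype(np.float32)),np.median(Z[m]))
    m=reg&(hsv[...,1]<45)&(hsv[...,2]>100)&(Z>-5)&(Z<80)
    m=cv2.morphologyEx(m.astype(np.uint8),cv2.MORPH_OPEN,np.ones((3,3)))>0
    k,l,st,_=cv2.connectedComponentsWithStats(m.astype(np.uint8))
    for i in range(1,k):
        if st[i,4]>150: q=w[l==i]; print("  white",st[i],cv2.minAreaRect(q[:,:2].astype(np.float32)),np.median(q[:,2]))
    m=(Z>6)&(Z<18)&(X>420)&(X<680)&(Y>-330)&(Y<-130)
    q=w[m];print(n,"rest",m.sum(),cv2.minAreaRect(q[:,:2].astype(np.float32)))
# blobs top
w=W["top"];Z=w[...,2]
m=((Z>22)&(w[...,0]>330)&(w[...,0]<900)&(abs(w[...,1])<480)).astype(np.uint8)
k,l,st,_=cv2.connectedComponentsWithStats(m)
for i in range(1,k):
    if st[i,4]>60:q=w[l==i];print(q.min(0).round(),q.max(0).round())
print("brush", [ray("top",u,v,15).round() for u,v in((220,240),(270,228))],[ray("top",244,258,35).round()])
```

```text
scene [   0.425 -234.718  120.575] lo/hi -97.5 77.3 mid [ 543.5 -237.7  113.4] res 1.36
top [   0.449 -233.537  117.375] lo/hi -96.8 80.5 mid [ 544.8 -236.   111.6] res 1.58
both [   0.436 -234.554  119.062] lo/hi -96.5 79.1 mid [ 544.4 -237.1  112.9] res 1.57
scene shelf 3559 ((754.3873291015625, 216.57315063476562), (180.8748321533203, 216.6355438232422), 4.170260906219482) 167.34684643002703
  white [401 223  29  22 355] ((541.4112548828125, 249.14332580566406), (42.19786834716797, 89.78329467773438), 8.450270652770996) 19.163609582922835
  white [441 255  31  39 420] ((687.5386962890625, 290.7311706542969), (117.42015838623047, 24.846168518066406), 3.9090735912323) 7.106138289933444
  white [433 267  26  42 314] ((707.88232421875, 248.62509155273438), (117.82650756835938, 30.560213088989258), 4.356302261352539) 6.0625798486475375
  white [410 268  21  26 250] ((669.8092041015625, 198.32455444335938), (71.05088806152344, 30.592041015625), 4.601559638977051) 6.5720056210192155
  white [395 277  38  71 965] ((742.2085571289062, 144.60806274414062), (57.85477066040039, 195.8795013427
[... 729 characters left out ...]
91637271
  white [ 212  185   62   25 1070] ((666.631103515625, 211.6588134765625), (72.47733306884766, 191.0455780029297), 4.141387939453125) 8.037425309135065
top rest 602 ((548.7918090820312, -229.34814453125), (198.24566650390625, 256.9823913574219), 89.7987289428711)
[330. -36.  22.] [ 854.  332. 1612.]
[ 330. -209.   22.] [ 794.  -36. 1612.]
[626. -45.  24.] [686.  18. 130.]
[ 330. -289.   23.] [ 619.  -36. 1612.]
[330. -36.  22.] [ 618.  480. 1612.]
[ 330. -472.   22.] [ 583.  -36. 1612.]
[330. -36.  23.] [ 549.   36. 1612.]
[449. 184.  25.] [487. 221.  47.]
[ 330. -281.   24.] [ 370. -193.   60.]
brush [array([527., 281.,  15.]), array([564., 125.,  15.])] [array([468., 202.,  35.])]
```

```bash
cat >> h.py <<'E'
TH=0.073; TRAY=np.array([735.6,216.0,6.0])
def axis(yaw,el): return np.array([np.cos(yaw)*np.cos(el),np.sin(yaw)*np.cos(el),np.sin(el)])
def rot(yaw,el,s):   # tin axis at (yaw, elevation); s=+1: tool x along tin axis, -1: against
    a=axis(yaw,el); z=axis(yaw,el-np.pi/2); x=s*a
    return np.stack([x,np.cross(z,x),z],1)
def tcp(point,yaw,el,s,ahead=6): return point-ahead*axis(yaw,el-np.pi/2)
def tray_pt(x,y,zb): return np.array([TRAY[0]+x*np.cos(TH)-y*np.sin(TH),TRAY[1]+x*np.sin(TH)+y*np.cos(TH),zb])
E
cat > chk.py <<'E'
from h import *
R=np.deg2rad
mid=np.array([543,-237.5,110.5]);psi=.436
g=mid-30*axis(psi,R(45))
for s in(1,-1):
  print("s",s)
  L=[]
  for back in(130,80,0): L.append((f"grasp-{back}",tcp(g,psi,R(45),s,6+back),rot(psi,R(45),s)))
  for nm,x,z,el in(("car",-160,260,30),("pre",-140,230,0),("low",-140,100,0),("in",-50,100,0),("t10",-50,95,-10),("t20",-50,85,-20),("t30",-50,78,-30),("t35",-50,78,-35)):
    m=tray_pt(x,0,z);gp=m-120*axis(TH,R(el));L.append((nm,tcp(gp,TH,R(el),s),rot(TH,R(el),s)))
  for nm,p,r in L:
    q=ctrl.solve_ik(p,r);print(nm,p.round(),None if q is None else np.round(q,2))
E
python3 chk.py
```

```text
s 1
grasp-130 [ 437. -287.  185.] [-1.17  0.14  1.98  0.85  1.22 -0.43]
grasp-80 [ 469. -272.  150.] [-1.09  0.22  1.98  0.91  1.12 -0.45]
grasp-0 [ 520. -248.   94.] [-0.97  0.36  1.95  1.01  0.97 -0.5 ]
car [469. 197. 205.] [ 0.29 -0.14  2.1  -0.17  0.68  1.89]
pre [476. 197. 236.] [ 0.22  0.1   1.71 -0.    1.33  1.72]
low [476. 197. 106.] [ 0.22  0.26  1.82 -0.    1.06  1.72]
in [566. 204. 106.] [ 0.2   0.42  1.6  -0.    1.12  1.7 ]
t10 [569. 204. 122.] [0.19 0.5  1.45 0.02 1.36 1.68]
t20 [575. 204. 132.] [0.18 0.61 1.29 0.04 1.59 1.67]
t30 [585. 205. 143.] [0.17 0.73 1.12 0.05 1.81 1.67]
t35 [591. 205. 152.] [0.17 0.79 1.03 0.06 1.93 1.67]
s -1
grasp-130 [ 437. -287.  185.] [-1.17  0.14  1.98  0.85  1.22  2.71]
grasp-80 [ 469. -272.  150.] [-1.09  0.22  1.98  0.91  1.12  2.69]
grasp-0 [ 520. -248.   94.] [-0.97  0.36  1.95  1.01  0.97  2.64]
car [469. 197. 205.] [ 0.29 -0.14  2.1  -0.17  0.68 -1.25]
pre [476. 197. 236.] [ 0.22  0.1   1.71 -0.    1.33 -1.42]
low [476. 197. 106.] [ 0.22  0.26  1.82 -0.    1.06 -1.42]
in [566. 204. 106.] [ 0.2   0.42  1.6  -0.    1.12 -1.44]
t10 [569. 204. 122.] [ 0.19  0.5   1.45  0.02  1.36 -1.46]
t20 [575. 204. 132.] [ 0.18  0.61  1.29  0.04  1.59 -1.47]
t30 [585. 205. 143.] [ 0.17  0.73  1.12  0.05  1.81 -1.47]
t35 [591. 205. 152.] [ 0.17  0.79  1.03  0.06  1.93 -1.47]
```

Run:
```python
from h import *
from scipy.optimize import least_squares
R=np.deg2rad
mid=np.array([543,-237.5,110.5]);psi=.436;g=mid-30*axis(psi,R(45))
ctrl.gripper_to(85); ctrl.move_ptp(tcp(g,psi,R(45),1,136),rot(psi,R(45),1))
st=sensors.read_state();im,d=optics.grab_frame("wrist");cv2.imwrite("pics/w1.png",im[:,:,::-1])
p=optics.camera_params("wrist");K=p["mtx"];v,u=np.mgrid[:480,:640]
c=np.stack([(u-K[0,2])/K[0,0]*d,(v-K[1,2])/K[1,1]*d,d],-1)
T=p["T_tool_cam"];W=(c@T[:3,:3].T+T[:3,3])@st["eef_rot"].T+st["eef_pos"]
a=axis(psi,R(45));r=W-mid;S=r@a;D=np.linalg.norm(r-S[...,None]*a,axis=-1)
h=(r@(-axis(psi,R(-45))))
m=(d>0)&(D<36)&(h>5)&(abs(S)<80);P=W[m]
def f(q):
    a=axis(q[0],q[3]);r=P-[mid[0],*q[1:3]];return np.linalg.norm(r-np.outer(r@a,a),axis=1)-25
q=least_squares(f,[psi,-237,110,R(45)],loss="soft_l1",f_scale=2).x
a=axis(q[0],q[3]);o=np.array([mid[0],*q[1:3]]);r=W-o;S=r@a;D=np.linalg.norm(r-S[...,None]*a,axis=-1)
k=(d>0)&(abs(D-25)<3)&(S<140)&(S>-140)
print(m.sum(),q[0],np.rad2deg(q[3]),np.median(abs(f(q))),"ext",np.percentile(S[k],[.5,2,98,99.5]),"o",o,"axis",a,"t",sensors.read_state()["t"],st["eef_pos"])
```

```text
16562 0.4408466838474849 45.0989764017298 0.3485745822949635 ext [-136.7397013  -119.79406365   87.24064478   89.21162282] o [ 543.         -237.01197627  109.92890337] axis [0.63839513 0.30120458 0.70832723] t 1.9 [ 436.67338093 -288.12389516  185.94962342]
```

View pics/w1.png

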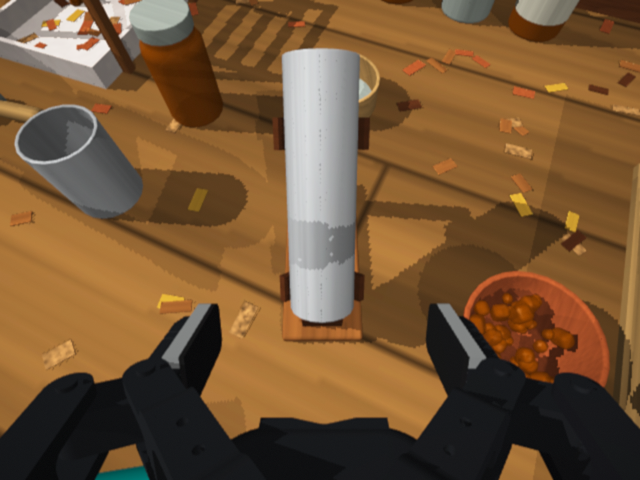

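The wrist view shows the tin between mouth row 52 and heel row 320, centred near column 322 and clear between the fingers. The fit puts its middle at (543, -237, 110) with yaw 0.441. Next I'll grasp, lift and carry.

```bash
cat >> h.py <<'E'
R=np.deg2rad
MID=np.array([543,-237,110.]);PSI=.4408
G=MID-30*axis(PSI,R(45)); GT=tcp(G,PSI,R(45),1); GR=rot(PSI,R(45),1); ZB=-GR[:,2]
def pose(x,z,el,yaw=TH):
    gp=tray_pt(x,0,z)-120*axis(yaw,R(el)); return tcp(gp,yaw,R(el),1),rot(yaw,R(el),1)
E
python3 - <<'E'
from h import *
ctrl.move_l(GT+40*ZB,GR,vel=120); ctrl.move_l(GT,GR,vel=60)
print(sensors.read_state()["force"])
ctrl.gripper_to(40,80); s=sensors.read_state();print(s["grip_width"],s["grasp_force"],s["force"],s["eef_pos"]-GT)
ctrl.move_l(GT+130*ZB,GR,vel=90)
s=sensors.read_state();print(s["t"],s["grip_width"],s["grasp_force"],s["force"])
try:
    p,r=pose(-160,280,40); ctrl.move_l(p,r,vel=170)
except ctrl.MotionError as e: print("ERR",e)
s=sensors.read_state();print(s["t"],s["q"],s["eef_pos"])
im,d=optics.grab_frame("scene");cv2.imwrite("pics/s2.png",im[:,:,::-1])
E
```

```text
[ 0.5908017   0.58610316 -0.63870877]
48.65865587034305 80.90044252574444 [-7.0214839  -0.26197698  5.25885812] [-0.41748735 -0.28794673  0.65421003]
5.6583 48.0754927171569 84.14018511772156 [-0.03028915  0.5282042  -2.7014069 ]
9.7333 [ 0.30685302 -0.16291165  2.18198664 -0.34154036  0.46150044  2.05996943] [480.44665125 197.13060783 207.3778613 ]
```

View pics/s2.png

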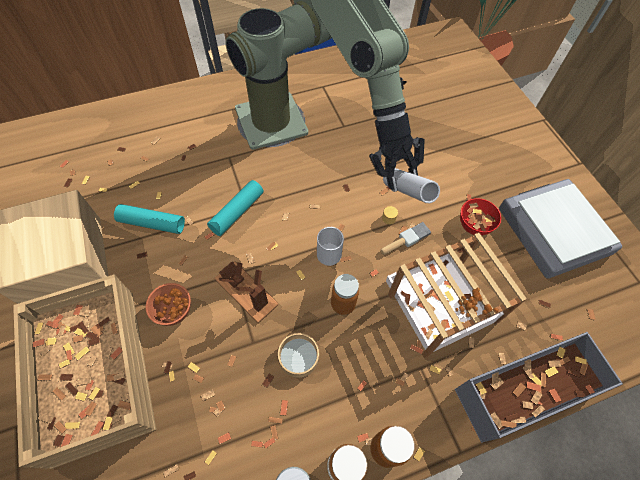

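The scene view shows the tin in the gripper at (415,187), the rest empty and the bystanders where they were. Next I'll bring the mouth in under the shelf.

Run:
```python
from h import *
for x,z,el,v in((-140,220,5,120),(-140,100,2,120),(-55,100,0,80)):
    ctrl.move_l(*pose(x,z,el),vel=v)
s=sensors.read_state();print(s["t"],s["grip_width"],s["force"],s["wrist_torque"])
im,d=optics.grab_frame("scene");a=cv2.resize(im[150:350,340:560],(440,400));
im2,_=optics.grab_frame("top");b=cv2.resize(im2[110:310,170:340],(340,400))
cv2.imwrite("pics/s3.png",np.hstack([a,b])[:,:,::-1])
```

```text
12.9083 48.5551695639802 [-0.95965151 -0.30579869 -2.48951506] [ 0.07553848 -0.07544433 -0.12684698]
```

View pics/s3.png

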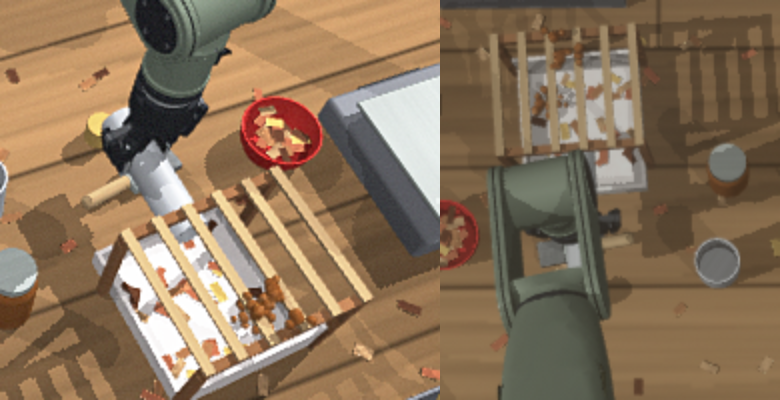

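The mouth is in just behind the shelf's front edge (left crop, about (190,215)), near mid-width, touching nothing. Next I'll tip it slowly.

Run:
```python
from h import *
def f():
    s=sensors.read_state();print(round(s["t"],2),s["force"].round(2),s["wrist_torque"].round(3))
f()
for x,z,el in((-55,92,-9),(-55,86,-16),(-55,83,-22)):
    ctrl.move_l(*pose(x,z,el),vel=25);f()
ctrl.hold(.5);f()
ctrl.move_l(*pose(-55,82,-28),vel=25);f()
ctrl.hold(1.0);f()
im,d=optics.grab_frame("scene");a=cv2.resize(im[190:350,370:546],(440,400),interpolation=cv2.INTER_CUBIC)
im2,_=optics.grab_frame("top");b=cv2.resize(im2[110:220,180:274],(342,400),interpolation=cv2.INTER_CUBIC)
cv2.imwrite("pics/s4.png",np.hstack([a,b])[:,:,::-1])
```

```text
13.01 [-0.2  -0.25 -1.5 ] [-0.023 -0.688 -0.01 ]
13.6 [-0.25 -0.36 -4.01] [-0.09   0.01   0.109]
14.11 [-1.09  0.5  -1.15] [ 0.046  0.49  -0.042]
14.65 [-0.45  0.02 -1.65] [ 0.056 -0.248  0.014]
15.15 [-0.01  0.65 -2.12] [ 0.062 -0.248  0.03 ]
15.77 [ 1.1   0.58 -2.27] [ 0.028 -0.292  0.01 ]
16.77 [ 0.29  0.98 -1.88] [ 0.064 -0.362  0.01 ]
```

View pics/s4.png

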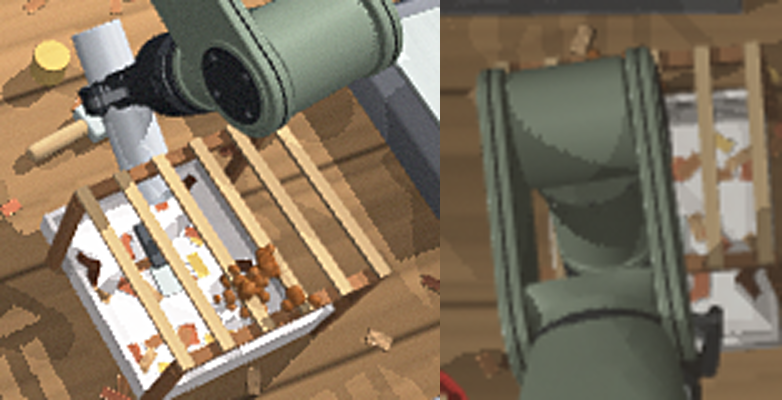

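The left crop shows the scraper lying in the tray between the slats, from about (140,225) to (175,290), with the tin mouth behind it at the front. I'll place it with a ray, using depth for its height.

Run:
```python
from h import *
im,d=optics.grab_frame("scene");W=cloud("scene",d)
def tf(p):
    r=p-TRAY;return np.array([r[0]*np.cos(TH)+r[1]*np.sin(TH),-r[0]*np.sin(TH)+r[1]*np.cos(TH),r[2]]).round()
for cu,cv in((140,228),(150,245),(158,262),(165,280),(175,292),(180,300)):
    u,v=370+cu*.4,190+cv*.4;ui,vi=int(round(u)),int(round(v));print((ui,vi),im[vi,ui],tf(ray("scene",u,v,10)),tf(W[vi,ui]))
```

```text
(426, 281) [100 105 113] [-59.  -3.   4.] [-57.  -6.  10.]
(430, 288) [67 70 73] [-38.  -4.   4.] [-37.  -6.   9.]
(433, 295) [ 96 100 105] [-19.  -6.   4.] [-17.  -9.   9.]
(436, 302) [231 237 234] [  1. -10.   4.] [  1. -10.   5.]
(440, 307) [201 195 196] [16. -8.  4.] [15. -6. -0.]
(442, 310) [254 254 254] [25. -7.  4.] [25. -7.  2.]
```

The scraper lies flat in the tray at about (-25, -6), with its top 9 mm over the floor. I'll withdraw, return to above the rest and check how the tin sits in the jaws.

Run:
```python
from h import *
from scipy.optimize import least_squares
for x,z,el,v in((-60,92,-12,60),(-60,100,0,60),(-140,100,2,120),(-140,220,5,150),(-160,280,40,120)):
    ctrl.move_l(*pose(x,z,el),vel=v)
ctrl.move_l(GT+130*ZB,GR,vel=170); ctrl.hold(.3)
st=sensors.read_state();im,d=optics.grab_frame("wrist");cv2.imwrite("pics/w5.png",im[:,:,::-1])
p=optics.camera_params("wrist");K=p["mtx"];v,u=np.mgrid[:480,:640]
c=np.stack([(u-K[0,2])/K[0,0]*d,(v-K[1,2])/K[1,1]*d,d],-1);T=p["T_tool_cam"]
W=c@T[:3,:3].T+T[:3,3]   # tool frame: expected axis x, centre (30,0,6)
m=(d>0)&(W[...,0]>25)&(W[...,0]<110)&(abs(W[...,1])<32)&(W[...,2]>-40)&(W[...,2]<20);P=W[m]
def f(q):
    a=np.array([1,q[0],q[1]]);a/=np.linalg.norm(a);r=P-[30,q[2],q[3]];return np.linalg.norm(r-np.outer(r@a,a),axis=1)-25
r=least_squares(f,[0,0,0,6],loss="soft_l1",f_scale=2);q=r.x
a=np.array([1,q[0],q[1]]);a/=np.linalg.norm(a);rr=W-[30,q[2],q[3]];S=rr@a;D=np.linalg.norm(rr-S[...,None]*a,axis=-1)
k=(d>0)&(abs(D-25)<2.5)&(S<130)
print(m.sum(),q,np.median(abs(r.fun)),np.percentile(S[k],[98,99.5,99.9]),st["t"],st["eef_pos"]-GT-130*ZB)
```

```text
43600 [ 1.10521718e-02 -2.69490436e-03  4.91669786e-01  9.12344626e+00] 0.33222731029695396 [77.36968029 79.15576543 80.83930606] 24.875 [-0.00405527  0.06050205  0.01760336]
```

View pics/w5.png

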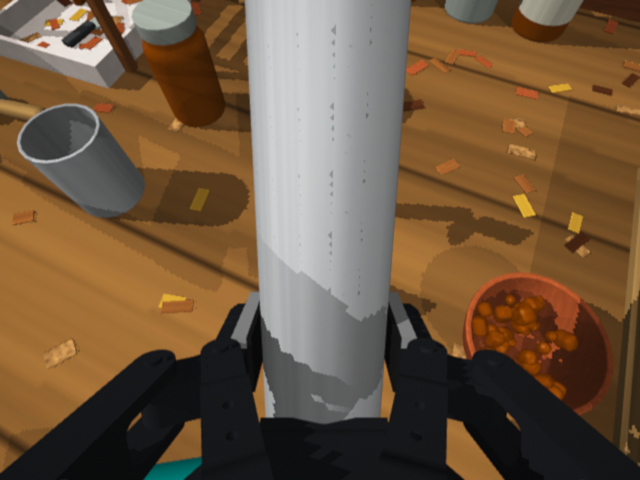

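The tin sits straight in the jaws, columns 255-400, with its axis 3 mm further ahead than planned. I'll lower it with a force guard, release and check.

Run:
```python
from h import *
ctrl.move_l(GT+20*ZB,GR,vel=90); ctrl.hold(.3)
f0=sensors.read_state()["force"]
hit=ctrl.move_l(GT,GR,vel=20,threshold=7)
s=sensors.read_state();print(hit,(s["eef_pos"]-GT)@ZB,s["eef_pos"]-GT,s["force"]-f0)
ctrl.gripper_to(60,20);ctrl.gripper_to(85); ctrl.hold(.3)
ctrl.move_l(GT+40*ZB,GR,vel=60); ctrl.move_l(GT+130*ZB,GR,vel=120); ctrl.hold(.3)
from scipy.optimize import least_squares
mid=MID;psi=PSI
st=sensors.read_state();im,d=optics.grab_frame("wrist");cv2.imwrite("pics/w6.png",im[:,:,::-1])
p=optics.camera_params("wrist");K=p["mtx"];v,u=np.mgrid[:480,:640]
c=np.stack([(u-K[0,2])/K[0,0]*d,(v-K[1,2])/K[1,1]*d,d],-1)
T=p["T_tool_cam"];W=(c@T[:3,:3].T+T[:3,3])@st["eef_rot"].T+st["eef_pos"]
a=axis(psi,R(45));r=W-mid;S=r@a;D=np.linalg.norm(r-S[...,None]*a,axis=-1)
m=(d>0)&(D<36)&(r@ZB>5)&(abs(S)<80);P=W[m]
def f(q):
    a=axis(q[0],q[3]);r=P-[mid[0],*q[1:3]];return np.linalg.norm(r-np.outer(r@a,a),axis=1)-25
q=least_squares(f,[psi,-237,110,R(45)],loss="soft_l1",f_scale=2).x
a=axis(q[0],q[3]);o=np.array([mid[0],*q[1:3]]);r=W-o;S=r@a;D=np.linalg.norm(r-S[...,None]*a,axis=-1)
k=(d>0)&(abs(D-25)<3)&(S<140)&(S>-140)
print(m.sum(),q[0],np.rad2deg(q[3]),np.percentile(S[k],[98,99.5]),o,st["t"])
```

```text
True 18.520885255042906 [-10.19539003  -4.2455846   15.16023366] [-2.21234721 -3.13874877 -3.24636405]
11123 0.4343998686917799 33.94909063555837 [73.36650646 75.76470186] [ 543.         -236.20386554  122.2924306 ] 29.6417
```

View pics/w6.png

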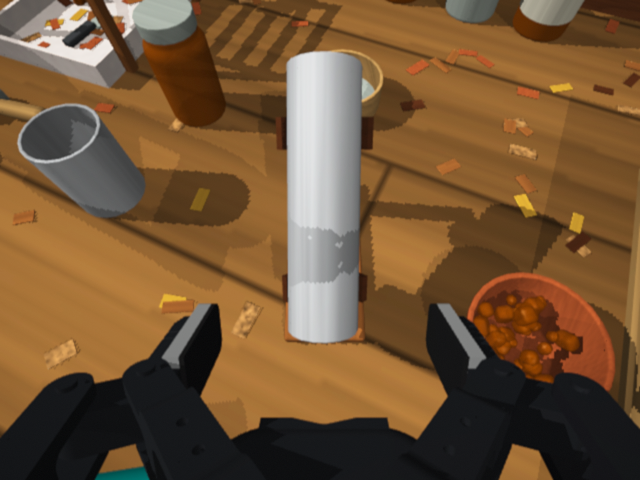

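The guard tripped on start-up noise 18 mm too high, and I released without checking. The tin dropped and now lies at 34° with its heel over the stop (row 340) and its mouth at row 55. I'll re-grasp it as it lies, lift it, and measure it in the hand before seating it again.

Run:
```python
from h import *
from scipy.optimize import least_squares
el=R(33.95);psi=.4344;a=axis(psi,el)
mid=np.array([543,-236.2,122.3])-13.5*a;g=mid-30*a
t=tcp(g,psi,el,1);r=rot(psi,el,1);zb=-r[:,2]
print(mid,t)
ctrl.move_l(t+110*zb,r,vel=120);ctrl.move_l(t+35*zb,r,vel=120);ctrl.move_l(t,r,vel=50)
print(sensors.read_state()["force"])
ctrl.gripper_to(40,80);s=sensors.read_state();print(s["grip_width"],s["grasp_force"],s["force"])
ctrl.move_l(t+70*zb,r,vel=80); ctrl.move_l(GT+70*ZB,GR,vel=80); ctrl.hold(.3)
st=sensors.read_state();im,d=optics.grab_frame("wrist")
p=optics.camera_params("wrist");K=p["mtx"];v,u=np.mgrid[:480,:640]
c=np.stack([(u-K[0,2])/K[0,0]*d,(v-K[1,2])/K[1,1]*d,d],-1);T=p["T_tool_cam"]
W=c@T[:3,:3].T+T[:3,3]
m=(d>0)&(W[...,0]>25)&(W[...,0]<90)&(abs(W[...,1])<32)&(W[...,2]>-40)&(W[...,2]<20);P=W[m]
def f(q):
    a=np.array([1,q[0],q[1]]);a/=np.linalg.norm(a);r=P-[30,q[2],q[3]];return np.linalg.norm(r-np.outer(r@a,a),axis=1)-25
q=least_squares(f,[0,0,0,6],loss="soft_l1",f_scale=2).x
print("inhand",q,st["t"],st["force"])
# mouth from top and scene clouds: axial extent along nominal axis
aw=axis(PSI,R(45));gw=st["eef_pos"]+6*GR[:,2];
for n in("top","scene"):
    I,D=optics.grab_frame(n);w=cloud(n,D);rr=w-gw;S=rr@aw;dist=np.linalg.norm(rr-S[...,None]*aw,axis=-1)
    k=(abs(dist-25)<6)&(S>50)&(S<150);print(n,k.sum(),np.percentile(S[k],[95,98,99.5]) if k.sum() else "")
```

```text
[ 532.84150379 -240.9131084   114.76066555] [ 507.22746705 -252.79692753  102.98374045]
[ 0.81511269 -0.86342204  0.24916702]
48.36788109439096 81.59148886799812 [-5.21023248 -1.60940636  4.58537251]
inhand [5.28099820e-04 3.59847752e-03 1.50926223e-01 7.09502613e+00] 33.825 [ 0.3248614   0.81568426 -0.56201839]
top 488 [120.36453763 121.49649718 122.85045346]
scene 582 [119.41244724 120.50888075 121.356371  ]
```

Run:
```python
from h import *
aw=axis(PSI,R(45));B=GT+1.5*aw
ctrl.move_l(B+10*ZB,GR,vel=70);ctrl.hold(.3);f0=sensors.read_state()["force"]
hit=ctrl.move_l(B+.5*ZB,GR,vel=12,threshold=15)
s=sensors.read_state();e=(s["eef_pos"]-GT);print(hit,e@ZB,e@aw,e@GR[:,1],s["force"]-f0,s["t"])
```

```text
False 0.9447583285618454 1.4364377485538562 -0.15708717602304234 [-6.73599323 -0.19214466  4.11838211] 36.225
```

Contact is about 8 N at 0.9 mm above nominal, so the tin is down in the saddles. I'll release it and check.

Run:
```python
from h import *
from scipy.optimize import least_squares
ctrl.gripper_to(54,20);ctrl.gripper_to(85);ctrl.hold(.2)
ctrl.move_l(GT+40*ZB,GR,vel=60); ctrl.move_l(GT+130*ZB,GR,vel=120); ctrl.hold(.2)
mid=MID;psi=PSI
st=sensors.read_state();im,d=optics.grab_frame("wrist");cv2.imwrite("pics/w7.png",im[:,:,::-1])
p=optics.camera_params("wrist");K=p["mtx"];v,u=np.mgrid[:480,:640]
c=np.stack([(u-K[0,2])/K[0,0]*d,(v-K[1,2])/K[1,1]*d,d],-1)
T=p["T_tool_cam"];W=(c@T[:3,:3].T+T[:3,3])@st["eef_rot"].T+st["eef_pos"]
a=axis(psi,R(45));r=W-mid;S=r@a;D=np.linalg.norm(r-S[...,None]*a,axis=-1)
m=(d>0)&(D<36)&(r@ZB>5)&(abs(S)<80);P=W[m]
def f(q):
    a=axis(q[0],q[3]);r=P-[mid[0],*q[1:3]];return np.linalg.norm(r-np.outer(r@a,a),axis=1)-25
q=least_squares(f,[psi,-237,110,R(45)],loss="soft_l1",f_scale=2).x
a=axis(q[0],q[3]);o=np.array([mid[0],*q[1:3]]);r=W-o;S=r@a;D=np.linalg.norm(r-S[...,None]*a,axis=-1)
k=(d>0)&(abs(D-25)<3)&(S<140)&(S>-140)
print(m.sum(),q[0],np.rad2deg(q[3]),np.percentile(S[k],[98,99.5]),o,st["t"])
```

```text
16778 0.44109413185761787 45.07204747424117 [87.01942541 89.04733855] [ 543.         -236.60137829  109.99504937] 38.9833
```

View pics/w7.png

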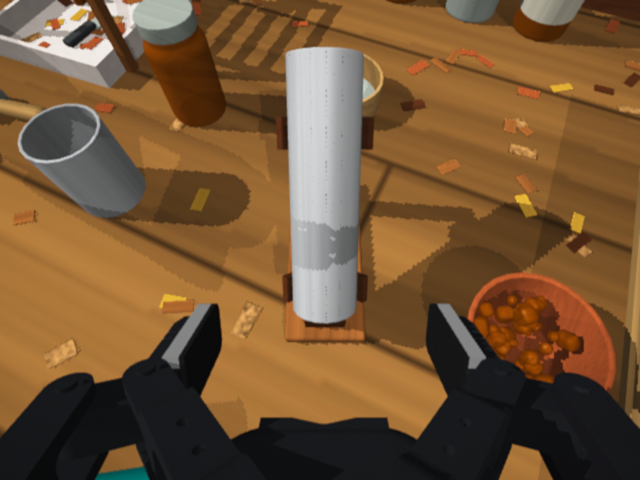

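The tin is seated as it was at the start: 45.1°, its middle within 1 mm of the original, heel at row 320 against the stop. The scraper is in the tray at (80,33).

```bash
python3 -c "
from plant import ctrl
print(ctrl.finish_job())"
```

```text
the job is handed in; nothing more can be done
None
```

The job is handed in at about 39 s: the scraper lies in the tray and the empty tin is back in its rest within about 1 mm of where it started, on the second try after I let go too high on the first and it dropped about 18 mm.

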